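# Roll a scroll roller into the vee cradle and lower the hold-down bar

### The job

Roll the thick wooden scroll roller off its shelf into the vee groove of the cradle, without lifting it, and take the hand away so that it settles by itself while the hold-down bar is still up. Then press the bar down until it lies on the roller. Leave the thin roller where it lies.

Things in the scene. Friction and masses are not known exactly. Their poses are not given: they have to be found in the camera images.
- roller_center (a point): Centre of the thick roller: a loose round wooden rod, diameter 36 mm, length 230 mm, about 0.16 kg. It lies on one of the cradle's two shelves (at the vee's -x or +x side), nearly parallel to the vee, its centre about 60 mm from the vee's middle line and 18 mm above the shelf. Its y axis runs along its length; x and z turn as it rolls.
- thin_roller_center (a point): Centre of the thin roller: same wood and length (230 mm) but 22 mm in diameter, loose, lying likewise on the cradle's other shelf, its centre 11 mm above the shelf. Not wanted: it stays where it is.
- vee (a point): Fixed wooden cradle. Point: where the settled thick roller's centre rests, 43.5 mm above the table, mid-length. z up, y along the vee (250 mm long, 90 degrees, 44 mm wide, 22 deep). On its -x and +x sides, level shelves 40 mm above the table, 22 to 94 mm from the middle line, with outer lips 5 mm high, 6 wide. A roller pushed to within about 20 mm of the line rolls in by itself.
- bar (a joint): Hold-down bar's angle, rad: 0 = level, flat on the settled thick roller; starts raised at 0.7 to 1.0. Wooden strip 24 mm wide, 14 thick. Hinge axis parallel to the vee point's x, at (0, 165, 25) mm from that point in its axes, mid-thickness, between two posts; the bar reaches 115 mm from it to -y. Stiff hinge (0.25 N m): stays where left; 3 to 5 N on top near the free end lowers it.
Not all that is in view belongs to the job. Leave any blue look-alike of the part that bears roller_center alone.

How it is judged (in metres and radians):
On the way:
1. the thick roller has settled in the bottom of the vee, untouched, with the bar still up (x of roller_center in the frame of vee between -0.006 and 0.006 m and y of roller_center in the frame of vee between -0.05 and 0.05 m and z of roller_center in the frame of vee between -0.006 and 0.006 m and angle between the y axis of roller_center and the y axis of vee, either way round below 0.1 rad and linear speed of roller below 0.02 m/s and contact force between the fingers and roller below 0.05 N and value of joint bar above 0.5 rad), for 0.2 s.
At the end, for the whole second after the job is handed in: The thick roller lies at rest in the bottom of the vee (its centre within 6 mm across and in height and 50 mm lengthwise of the vee point, parallel to the vee within 0.1 rad), the hold-down bar is down on it (angle below 0.1 rad), and the thin roller is within 20 mm of where it started (x of roller_center in the frame of vee between -0.006 and 0.006 m and y of roller_center in the frame of vee between -0.05 and 0.05 m and z of roller_center in the frame of vee between -0.006 and 0.006 m and angle between the y axis of roller_center and the y axis of vee, either way round below 0.1 rad and linear speed of roller below 0.02 m/s and value of joint bar between -0.1 and 0.1 rad and distance of thin_roller_center from where it was at the start of the episode below 0.02 m); the robot touches nothing.
It fails at once if the thick roller is lifted (its centre more than 80 mm above the table, 22 mm higher than on the shelf) (height (world z) of roller_center above 0.08 m).
It fails at once if the thin roller is moved more than 20 mm (distance of thin_roller_center from where it was at the start of the episode above 0.02 m).
It also fails if it takes over 40 s, if anything falls off the work surface, if the arm or the gripper's body presses on something with over 40 N, if the wrist force passes 120 N, or if a joint passes its speed limit or range.

### The arm

A 6-joint arm with a two-finger parallel gripper is mounted at the origin on the work surface. World frame = base frame: x ahead of the robot, y to its left, z up, the work surface at z = 0. Lengths are in m, angles in degrees, forces in N, time in s.
With the tool pointing down it reaches from about 0.4 to 0.825 m from the base axis. Payload 7 kg.
Tool frame: the origin (TCP) lies midway between the tips of the shut fingers; the grasp point (between the pads) lies 19 mm behind it (r.grasp_offset is the distance from the TCP to the grasp point, in m); z points along the fingers, x is the direction in which the jaws open and shut, and the axes are right-handed (so a half turn about z gives the same grasp; the last joint's range is limited). The gripper opens to 88 mm and grips with 3 to 60 N. Pads are 19 mm wide; open, the fingers measure 130 mm over their backs; the gripper's body (78 mm by 193 mm) begins 47 mm behind the grasp point.
Start: joints at [-51.79, 20.546, 0.682, 0, -70.136, -16.507], TCP at [0.25, -0.627, 0.227] pointing down, gripper open.
Joint ranges: [-176.03, 176.03], [-82.01, 121.73], [-58.28, 71.71], [-173.87, 95.51], [-174.79, -0.11], [-173.66, 173.66]. Speed limits (degrees/s): [136.94, 136.94, 172.46, 180, 180, 180].

### API

Orientations are given as [roll, pitch, yaw] about the fixed x, y, z axes, in that order (R = Rz(yaw) Ry(pitch) Rx(roll)).
In Python, from plant import r gives the robot as it stands.
- The arm moves only by the tool step_arm, never from a script. Its argument "deltas" is a list of rows, each a list of 7 numbers: the turn, a rotation vector about the tool's x, y, z in rad, then the shift along the tool's x, y, z in mm, then the opening, from -1 (shut) to 1 (fully open), so that 0 is half open. In form: [[ax, ay, az, x, y, z, grip], ...]. A call has 1 to 10 rows; each row shifts and turns the pose as measured when the row begins, along the tool's axes as they then stand; what a row does not reach is not made up. A row lasts 1/10 s, in which the tool goes at most 50 mm and 8.59 degrees, less where a joint would pass 70% of its speed; a pose out of reach is approached as far as the arm can. A call with a gripper value outside its range is refused whole. The fingers move at their own pace and stop on an object; "squeeze" is the grip in N (left out, the last holds). Time passes only in rows, so rows that do not move let the fingers close. It gives the time, the measured TCP pose, the force and the opening at its end, in the units of the state.
- r.get_state(): the state, without advancing time (a new reading comes with each control period).
- r.capture(name): name is "side" or "top"; returns the picture (480x640x3 uint8, red, green, blue); there is no depth.
- r.camera_info(name): a dict with "vertical_fov" (degrees; the focal length in pixels is half the picture's height over the tangent of half this angle, whatever the lens; pixels are square), "cx", "cy" (the principal point, pixels), "k1" (the pictures are not rectified: a ray, as slopes to the right and down, at radius r is drawn at 1 + k1 r^2 times it, then the intrinsics apply), "view" (4x4, takes a point from world to camera coordinates). Camera axes: x right, y down, z forward; pixel columns grow to the right and rows downward; lengths in m; the calibration is good to about 2 mm. A picture is of the moment at which its call begins. camera_info takes no time and is no camera call.
- r.close_job(): hands the job in, once; it reports no verdict.
The state is a dict: "time_s": time; "joints": joint angles; "qd": joint speeds; "joint_torque": joint torques, N m; "tcp_pos": TCP position; "eef_rot": TCP orientation; "contact_force": force on the tool from outside, world axes, zero at the start; "moment": the same for the moment, N m; "gripper_width": finger opening in m.
Only numpy, scipy, OpenCV 4.12 (cv2) and the standard library are available. Lean on these libraries where they do the work, as an engineer would, in place of code of your own. Each camera call takes 0.05 s, during which the arm holds its last target.

## Working session

There is one attempt and no reset: what is moved stays moved. The work goes in short steps, Python scripts to look and compute and a tool call to move; the robot and the scene stay as the last step left them, time stands still between calls to the robot, and variables do not carry over. Pictures are saved under pics/ and viewed, and the job is handed in when it is done.

Besides the shell and the picture viewer there is one more tool, called after ">>>" as name(argument=value, ...), one argument or row to a line, values as JSON. step_arm: Moves the arm, as the interface text tells. Its arguments: {"type":"object","properties":{"deltas":{"type":"array","items":{"type":"array","items":{"type":"number"}}},"squeeze":{"type":"number"}},"required":["deltas"]}

```bash
mkdir -p pics; ls; python3 - <<'E'
from plant import r
import cv2
for n in("side","top"):
    cv2.imwrite(f"pics/{n}0.png",r.capture(n)[:,:,::-1]); print(r.camera_info(n))
print(r.get_state())
E
```

```text
pics
{'vertical_fov': 49.501801386607575, 'cx': 312.67596674604465, 'cy': 240.64182536588257, 'k1': -0.08519211959801762, 'view': array([[ 0.9935336 , -0.11352338,  0.00185378, -0.50097116],
       [-0.06079856, -0.54574391, -0.83574345,  0.12128087],
       [ 0.09588811,  0.83022649, -0.54911696,  0.80908162],
       [ 0.        ,  0.        ,  0.        ,  1.        ]])}
{'vertical_fov': 44.73118391153203, 'cx': 313.8489015969604, 'cy': 244.43522018375614, 'k1': 0.04675110619317903, 'view': array([[ 0.02659769, -0.99942876,  0.02085003, -0.03147282],
       [-0.99868237, -0.02748197, -0.04333906,  0.52435247],
       [ 0.0438873 , -0.01966984, -0.99884283,  0.96166021],
       [ 0.        ,  0.        ,  0.        ,  1.        ]])}
{'time_s': 0.1, 'joints': array([-5.17898988e+01,  2.05873936e+01,  6.38808076e-01, -1.66537097e-02,
       -7.01351482e+01, -1.65067138e+01]), 'qd': array([-0.00902335, -0.22346768,  0.20759634, -0.01030407, -0.03497803,
       -0.03191932]), 'joint_torque': array([-1.61977496e-03, -5.84163773e+01,  2.93752098e+01,  7.01556042e+00,
        1.02057066e-02, -5.85200632e-05]), 'tcp_pos': array([ 0.2494238 , -0.62676062,  0.22571744]), 'eef_rot': array([-1.79991218e+02, -8.47313782e-02,  1.11697710e+02]), 'contact_force': array([-0.82574933,  0.29786403,  0.27274008]), 'moment': array([ 0.10656037, -0.03407257,  0.01733895]), 'gripper_width': 0.08736009438076857}
```

View pics/side0.png

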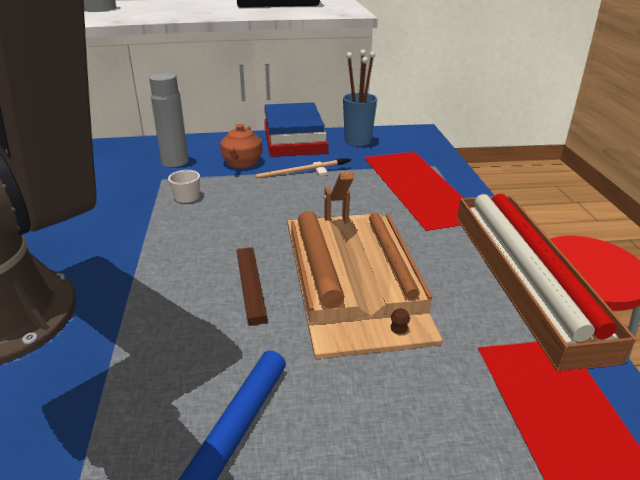

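View pics/top0.png

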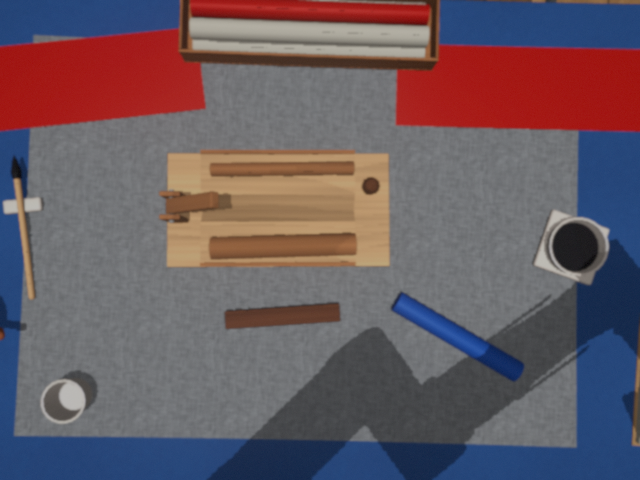

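The side view shows the cradle with the bar raised at its far end, about (341,190), the thick roller on the left shelf at (312,215)–(332,300), and the thin roller on the right shelf at (375,215)–(412,293). In the top view:
- **Thick roller:** (210–356, 246), on the robot side.
- **Thin roller:** (210–354, 169).
- **Blue rod:** (457,337), the look-alike to leave alone.
- **Flat dark stick:** (282,316), not part of the job.

Next I'll measure these and check an enlarged crop.

```bash
cat > h.py <<'E'
import numpy as np, cv2
from plant import r
def K(n):
    i=r.camera_info(n); f=240/np.tan(np.radians(i['vertical_fov']/2)); return i,f
def ray(n,p):
    i,f=K(n); d=np.array([(p[0]-i['cx'])/f,(p[1]-i['cy'])/f]); u=d.copy()
    for _ in range(30): u=d/(1+i['k1']*(u@u))
    V=np.array(i['view']);R=V[:3,:3]
    return -R.T@V[:3,3], R.T@np.array([u[0],u[1],1])
def onz(n,p,z):
    o,d=ray(n,p); return o+d*(z-o[2])/d[2]
def tri(p,q):
    o1,d1=ray('top',p);o2,d2=ray('side',q)
    t=np.linalg.lstsq(np.c_[d1,-d2],o2-o1,rcond=None)[0]
    a=o1+t[0]*d1;b=o2+t[1]*d2; return (a+b)/2,np.linalg.norm(a-b)
def px(n,P):
    i,f=K(n); c=(np.array(i['view'])@np.r_[P,1])[:3]; u=c[:2]/c[2]; u=u*(1+i['k1']*(u@u)); return u*f+[i['cx'],i['cy']]
E
python3 - <<'E'
from h import *
im=cv2.imread('pics/top0.png')
c=cv2.resize(im[130:290,150:410],None,fx=3,fy=3,interpolation=cv2.INTER_CUBIC); cv2.imwrite('pics/ctop.png',c)
s=cv2.imread('pics/side0.png')
c=cv2.resize(s[160:360,270:450],None,fx=3,fy=3,interpolation=cv2.INTER_CUBIC); cv2.imwrite('pics/cside.png',c)
hsv=cv2.cvtColor(im,cv2.COLOR_BGR2HSV)
for p in[(285,240),(285,169),(195,203),(300,180),(300,208),(280,225)]: print(p,hsv[p[1],p[0]])
E
```

```text
(285, 240) [ 12 146 136]
(285, 169) [ 13 141 148]
(195, 203) [ 12 142 129]
(300, 180) [ 16 107 176]
(300, 208) [ 16 114 150]
(280, 225) [ 15 106 183]
```

View pics/ctop.png

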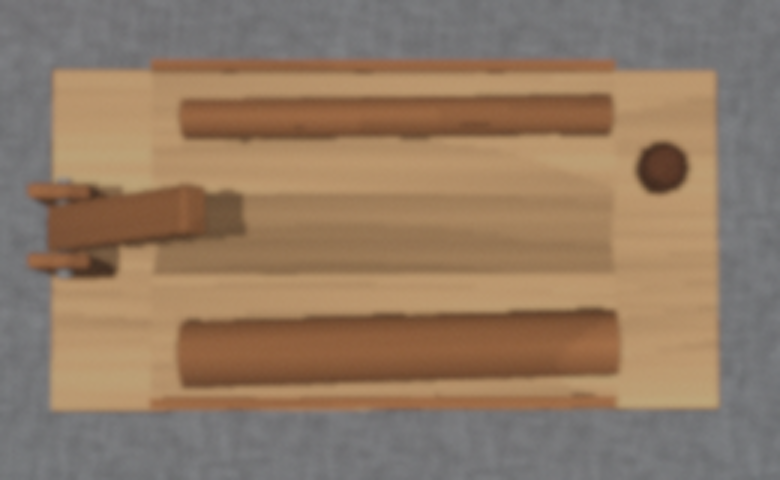

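View pics/cside.png

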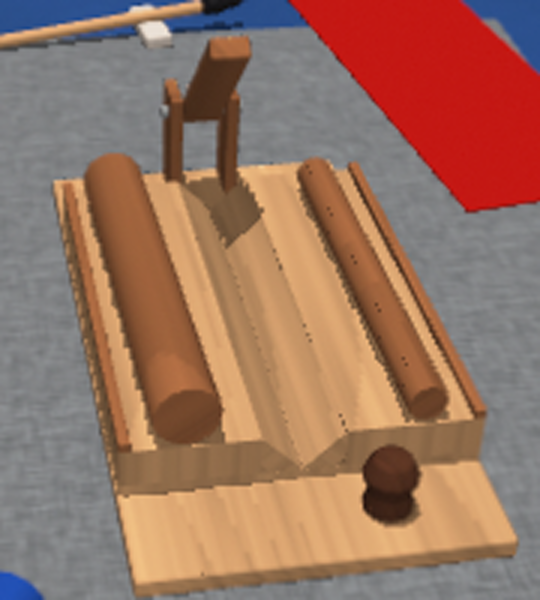

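The crops confirm it: the rod in the lower band of the top crop (y≈350) is clearly the thicker one, 65 px against 38 px. So it is the target, and it lies on the vee's robot side.

```bash
python3 - <<'E'
from h import *
f=lambda c:(c[0]/3+150-1/3,c[1]/3+130-1/3)
g=lambda c:(c[0]/3+270-1/3,c[1]/3+160-1/3)
for nm,c,z in[('lip+x L',(152,66),.045),('lip+x R',(614,65),.045),('lip-x L',(151,403),.045),('lip-x R',(616,402),.045),
 ('thick L',(181,353),.062),('thick R',(618,343),.062),('thin L',(181,119),.052),('thin R',(612,114),.052),
 ('thickmid',(400,348),.062),('vee L',(153,273),.04),('vee R',(612,272),.04),('veeu R',(612,194),.04),('bar tip',(202,208),.14),('hinge',(50,228),.068)]:
    print(nm,onz('top',f(c),z).round(4))
# side view
for nm,c,z in[('lip-x far',(68,185),.045),('lip-x near',(124,448),.045),('lip+x far',(353,165),.045),('lip+x near',(481,412),.045)]:
    print('side',nm,onz('side',g(c),z).round(4))
print('thick near centre',tri(f((618,343)),g((187,415))))
print('bar tip top corners',tri(f((203,187)),g((250,42))),tri(f((203,234)),g((209,38))))
E
```

```text
lip+x L [0.6681 0.1703 0.045 ]
lip+x R [ 0.6765 -0.0783  0.045 ]
lip-x L [0.4872 0.1647 0.045 ]
lip-x R [ 0.4944 -0.0837  0.045 ]
thick L [0.5137 0.147  0.062 ]
thick R [ 0.5253 -0.0825  0.062 ]
thin L [0.6388 0.1527 0.052 ]
thin R [ 0.6486 -0.0773  0.052 ]
thickmid [0.5195 0.0324 0.062 ]
vee L [0.5571 0.1669 0.04  ]
vee R [ 0.5647 -0.0804  0.04  ]
veeu R [ 0.6071 -0.0793  0.04  ]
bar tip [0.5813 0.127  0.14  ]
hinge [0.5768 0.216  0.068 ]
side lip-x far [0.4849 0.1651 0.045 ]
side lip-x near [ 0.492  -0.0849  0.045 ]
side lip+x far [0.6666 0.1697 0.045 ]
side lip+x near [ 0.674  -0.0782  0.045 ]
thick near centre (array([ 0.52420256, -0.08247145,  0.06092307]), np.float64(0.0023384177330022056))
bar tip top corners (array([0.58815666, 0.12447093, 0.15725926]), np.float64(0.002109796511320206)) (array([0.56489106, 0.12315622, 0.1616153 ]), np.float64(0.0032279980971762347))
```

Vee centre comes out at about (0.5805, 0.043), with its y axis turned +1.8°. The thick roller's centre is at (0.5195, 0.032), which is 61 mm from the line at z≈0.061, so it agrees with what was given. The bar tip is near y 0.124, z 0.16.

I'll push with the open fingers spread along the vee, centred about 30 mm to the −y side so the gripper body clears the bar. First comes the yaw turn and the approach.

>>> step_arm(
  deltas=[
    [0,0,0.116,0,0,0,1],
    [0,0,0.116,0,0,0,1],
    [0,0,0.116,0,0,0,1],
    [0,0,0,45,17,0,1],
    [0,0,0,45,17,0,1],
    [0,0,0,45,17,0,1],
    [0,0,0,45,17,0,1],
    [0,0,0,45,17,0,1],
    [0,0,0,45,17,0,1],
    [0,0,0,45,17,0,1],
  ],
)

```text
time_s: 1.1
tcp_pos: [0.3629, -0.3023, 0.2194]
eef_rot: [-179.5, -0.5, 90.3]
contact_force: [1.6, -0.2, -0.5]
gripper_width: 0.0873
```

>>> step_arm(
  deltas=[
    [0,0,-0.026,45,15,0,1],
    [0,0,0,45,15,0,1],
    [0,0,0,45,15,0,1],
    [0,0,0,45,16,0,1],
    [0,0,0,45,16,0,1],
    [0,0,0,45,16,0,1],
    [0,0,0,20,10,0,1],
    [0,0,0,0,0,0,1],
  ],
)

```text
time_s: 1.9
tcp_pos: [0.4587, 0.0082, 0.2219]
eef_rot: [-179.7, -0.6, 92.2]
contact_force: [-0.0, -0.1, 0.0]
gripper_width: 0.0873
```

>>> step_arm(
  deltas=[
    [0,0,0,0,0,45,1],
    [0,0,0,0,0,45,1],
    [0,0,0,0,0,40,1],
    [0,0,0,0,0,25,1],
    [0,0,0,0,0,10,1],
    [0,0,0,0,0,0,1],
  ],
)

```text
time_s: 2.5
tcp_pos: [0.4573, 0.009, 0.0522]
eef_rot: [-179.8, -0.7, 92.3]
contact_force: [0.2, -0.6, -0.3]
gripper_width: 0.0876
```

>>> step_arm(
  deltas=[
    [0,0,0,0,10,0,1],
    [0,0,0,0,10,0,1],
    [0,0,0,0,5,0,1],
    [0,0,0,0,3,0,1],
  ],
)

```text
time_s: 2.9
tcp_pos: [0.4892, 0.0098, 0.0546]
eef_rot: [180.0, -0.7, 92.3]
contact_force: [-1.0, -0.2, 0.7]
gripper_width: 0.0876
```

```bash
python3 - <<'E'
from h import *
for n in("side","top"): cv2.imwrite(f"pics/{n}1.png",r.capture(n)[:,:,::-1])
a=cv2.imread('pics/side1.png')[150:370,230:470];cv2.imwrite('pics/s1.png',cv2.resize(a,None,fx=2.5,fy=2.5))
E
```

```text
(no output)
```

View pics/s1.png

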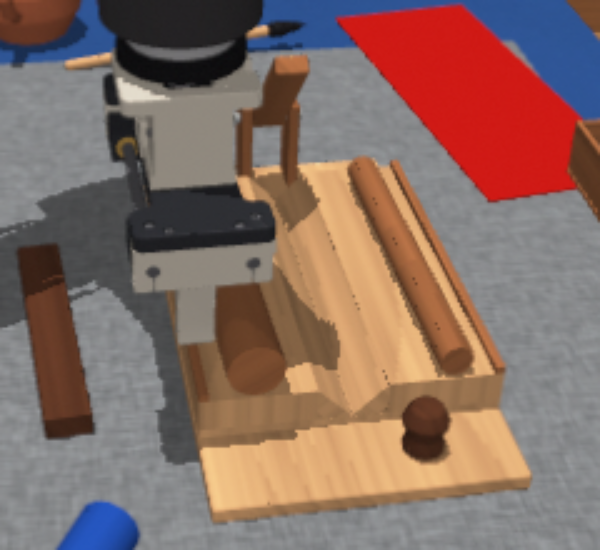

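The hand is just behind the roller, over the lip, with the near finger at crop (195,315). I'll push slowly.

>>> step_arm(
  deltas=[
    [0,0,0,0,4,1,1],
    [0,0,0,0,4,1,1],
    [0,0,0,0,4,0,1],
    [0,0,0,0,4,0,1],
    [0,0,0,0,4,0,1],
    [0,0,0,0,4,0,1],
  ],
)

```text
time_s: 3.6
tcp_pos: [0.5141, 0.0109, 0.0527]
eef_rot: [180.0, -0.7, 92.3]
contact_force: [-0.5, 0.1, -0.2]
gripper_width: 0.0875
```

```bash
python3 - <<'E'
from h import *
for n in("side","top"): cv2.imwrite(f"pics/{n}2.png",r.capture(n)[:,:,::-1])
a=cv2.imread('pics/side2.png')[150:370,230:470];cv2.imwrite('pics/s2.png',cv2.resize(a,None,fx=2.5,fy=2.5))
E
```

```text
(no output)
```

View pics/s2.png

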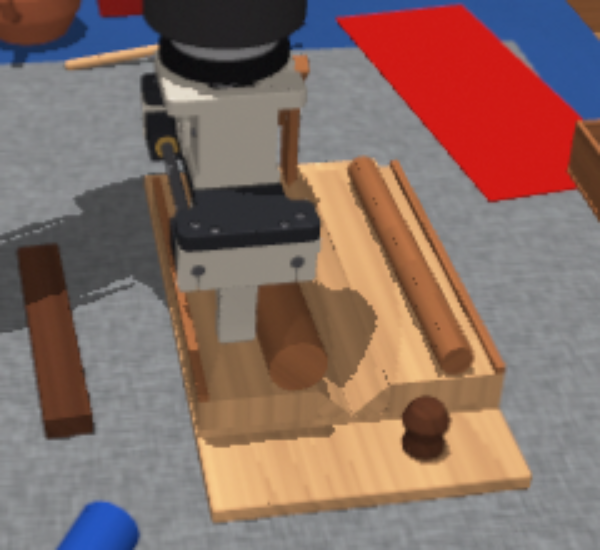

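The roller is moving ahead of the fingers, with its near end at crop (298,362), still parallel and close to the vee edge. I'll keep pushing gently.

>>> step_arm(
  deltas=[
    [0,0,0,0,4,0,1],
    [0,0,0,0,4,0,1],
    [0,0,0,0,4,0,1],
    [0,0,0,0,3,0,1],
  ],
)

```text
time_s: 4.1
tcp_pos: [0.5301, 0.0116, 0.0526]
eef_rot: [-180.0, -0.7, 92.3]
contact_force: [0.6, 0.2, -0.5]
gripper_width: 0.0877
```

```bash
python3 - <<'E'
from h import *
for n in("side","top"): cv2.imwrite(f"pics/{n}3.png",r.capture(n)[:,:,::-1])
a=cv2.imread('pics/side3.png')[150:370,230:470];cv2.imwrite('pics/s3.png',cv2.resize(a,None,fx=2.5,fy=2.5))
E
```

```text
(no output)
```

View pics/s3.png

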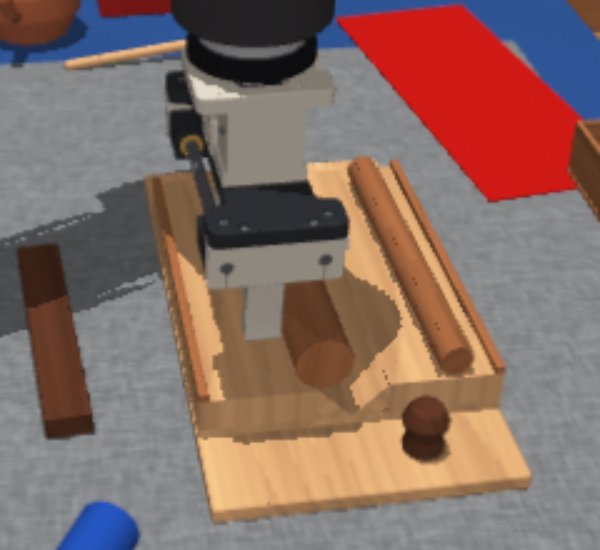

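It's at the edge, with the near end at crop (325,362). A few more millimetres should tip it in, then I'll draw back.

>>> step_arm(
  deltas=[
    [0,0,0,0,3,0,1],
    [0,0,0,0,3,0,1],
    [0,0,0,0,2,0,1],
    [0,0,0,0,0,0,1],
  ],
)

```text
time_s: 4.6
tcp_pos: [0.5387, 0.0119, 0.0525]
eef_rot: [-180.0, -0.7, 92.3]
contact_force: [-0.1, -0.5, -0.2]
gripper_width: 0.0875
```

```bash
python3 - <<'E'
from h import *
for n in("side","top"): cv2.imwrite(f"pics/{n}4.png",r.capture(n)[:,:,::-1])
a=cv2.imread('pics/side4.png')[150:370,230:470];cv2.imwrite('pics/s4.png',cv2.resize(a,None,fx=2.5,fy=2.5))
E
```

```text
(no output)
```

View pics/s4.png

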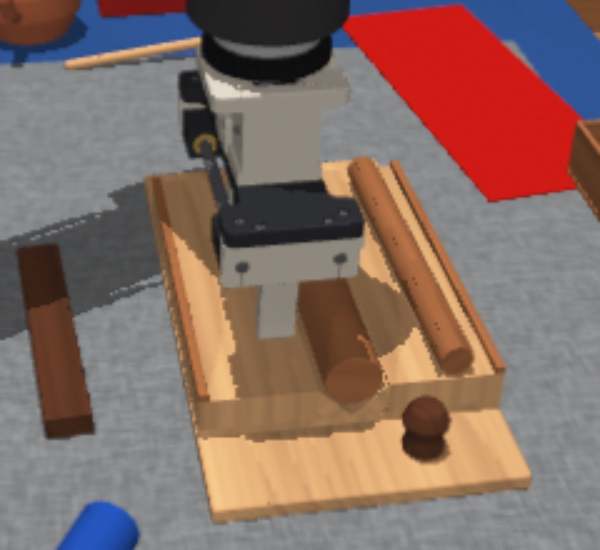

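The roller has dropped into the vee (near end at crop (352,380)) and stands clear of the fingers. I'll back off and rise so it can settle, closing the fingers ready to press the bar.

>>> step_arm(
  deltas=[
    [0,0,0,0,-15,-2,1],
    [0,0,0,0,-30,-10,1],
    [0,0,0,-20,-20,-40,1],
    [0,0,0,-30,0,-40,-1],
    [0,0,0,-20,0,-40,-1],
    [0,0,0,0,0,-20,-1],
    [0,0,0,0,0,0,-1],
    [0,0,0,0,0,0,-1],
  ],
)

```text
time_s: 5.5
tcp_pos: [0.4721, -0.0656, 0.2088]
eef_rot: [-179.9, -0.6, 92.4]
contact_force: [-0.2, 0.9, -0.8]
gripper_width: 0.0531
```

```bash
python3 - <<'E'
from h import *
for n in("side","top"): cv2.imwrite(f"pics/{n}5.png",r.capture(n)[:,:,::-1])
a=cv2.imread('pics/side5.png')[150:370,230:470];b=cv2.imread('pics/top5.png')[130:290,150:410]
cv2.imwrite('pics/s5.png',cv2.resize(a,None,fx=2.5,fy=2.5));cv2.imwrite('pics/t5.png',cv2.resize(b,None,fx=3,fy=3))
E
```

```text
(no output)
```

View pics/s5.png

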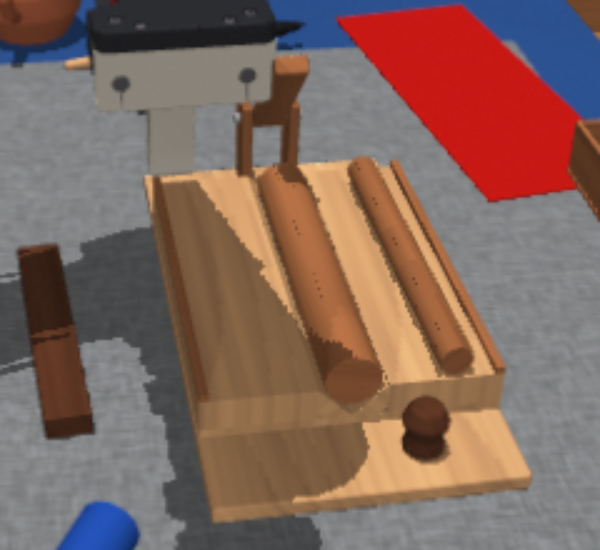

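View pics/t5.png

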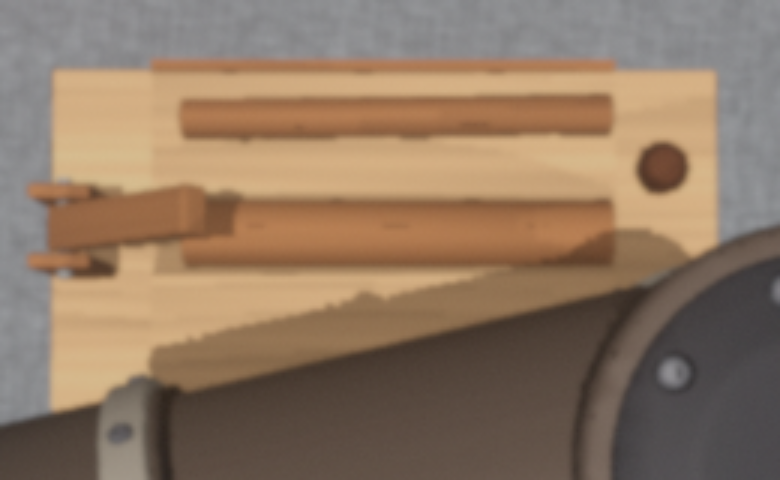

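The roller lies in the bottom of the vee, top crop (182–612, 232), parallel and untouched, with the bar still up. The fingers were still shutting (53 mm) at this reading. Next I'll go over the bar.

>>> step_arm(
  deltas=[
    [0,0,0,38,19,0,-1],
    [0,0,0,38,19,0,-1],
    [0,0,0,38,19,0,-1],
    [0,0,0,38,19,0,-1],
    [0,0,0,38,19,0,-1],
    [0,0,0,38,19,0,-1],
    [0,0,0,0,0,0,-1],
  ],
)

```text
time_s: 6.3
tcp_pos: [0.5749, 0.1763, 0.1984]
eef_rot: [-179.0, -0.2, 92.4]
contact_force: [-1.2, -0.2, -0.4]
gripper_width: 0.0003
```

```bash
python3 - <<'E'
from h import *
for n in("side","top"): cv2.imwrite(f"pics/{n}6.png",r.capture(n)[:,:,::-1])
a=cv2.imread('pics/side6.png')[100:320,230:470]
cv2.imwrite('pics/s6.png',cv2.resize(a,None,fx=2.5,fy=2.5))
E
```

```text
(no output)
```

View pics/s6.png

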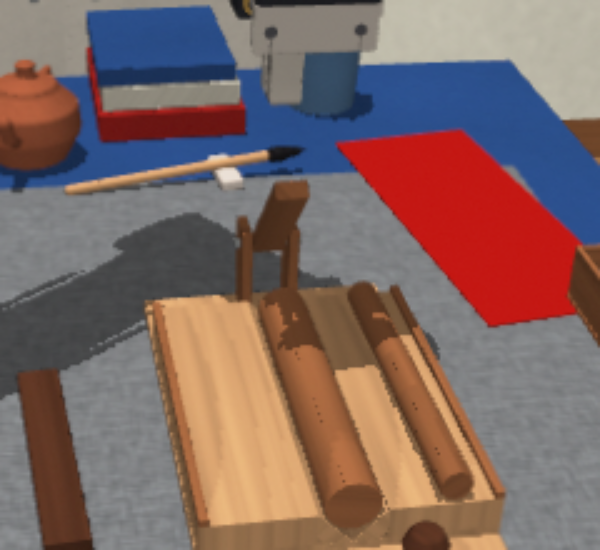

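The closed fingers, at crop (282,80), hang above and just behind the bar tip at (293,190). I'll descend, drifting to −y.

>>> step_arm(
  deltas=[
    [0,0,0,-6,1,20,-1],
    [0,0,0,-2,0,20,-1],
    [0,0,0,0,0,10,-1],
    [0,0,0,-2,0,8,-1],
    [0,0,0,-3,0,8,-1],
  ],
)

```text
time_s: 6.9
tcp_pos: [0.5719, 0.1573, 0.1301]
eef_rot: [-178.9, -0.2, 92.3]
contact_force: [0.3, -0.1, 4.6]
gripper_width: 0.0007
```

Contact: 4.6 N upward, as expected. Continuing down.

>>> step_arm(
  deltas=[
    [0,0,0,-4,2,8,-1],
    [0,0,0,-4,2,8,-1],
    [0,0,0,-4,1,8,-1],
    [0,0,0,-4,1,8,-1],
  ],
)

```text
time_s: 7.3
tcp_pos: [0.5781, 0.1402, 0.097]
eef_rot: [-178.9, -0.2, 92.2]
contact_force: [-2.9, 2.0, 2.6]
gripper_width: 0.0004
```

```bash
python3 - <<'E'
from h import *
for n in("side",): cv2.imwrite(f"pics/{n}7.png",r.capture(n)[:,:,::-1])
a=cv2.imread('pics/side7.png')[100:320,230:470]
cv2.imwrite('pics/s7.png',cv2.resize(a,None,fx=2.5,fy=2.5))
E
```

```text
(no output)
```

View pics/s7.png

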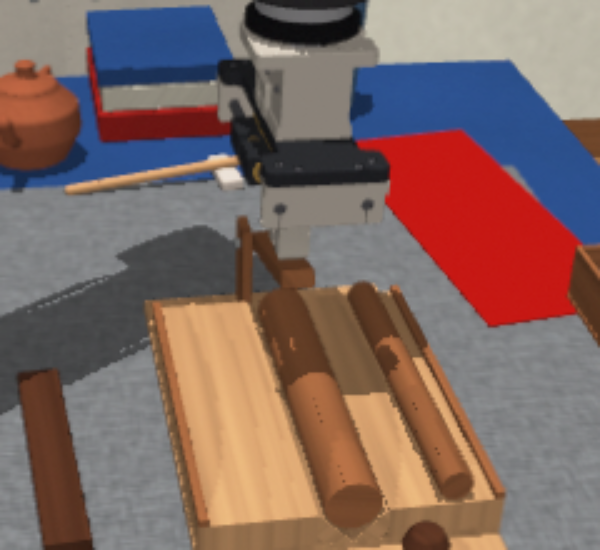

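The bar is following down, its tip at crop (297,272). About 21 mm remain.

>>> step_arm(
  deltas=[
    [0,0,0,-3,0,6,-1],
    [0,0,0,-3,0,5,-1],
    [0,0,0,-2,0,4,-1],
  ],
)

```text
time_s: 7.65
tcp_pos: [0.5793, 0.1318, 0.0798]
eef_rot: [-179.0, -0.3, 92.2]
contact_force: [-0.5, 2.1, 3.0]
gripper_width: 0.0006
```

>>> step_arm(
  deltas=[
    [0,0,0,0,0,3,-1],
    [0,0,0,0,0,3,-1],
  ],
)

```text
time_s: 7.85
tcp_pos: [0.5795, 0.1313, 0.0754]
eef_rot: [-179.0, -0.2, 92.3]
contact_force: [-16.2, 2.4, 41.5]
gripper_width: 0.0008
```

The force jumped to 41 N, so the bar is seated on the roller. I'll lift straight off and check.

>>> step_arm(
  deltas=[
    [0,0,0,0,0,-10,-1],
    [0,0,0,0,0,-40,-1],
    [0,0,0,0,-40,-30,-1],
    [0,0,0,0,-45,-10,-1],
    [0,0,0,0,-45,-10,-1],
    [0,0,0,0,0,0,-1],
    [0,0,0,0,0,0,-1],
  ],
)

```text
time_s: 8.55
tcp_pos: [0.4468, 0.124, 0.1803]
eef_rot: [-178.9, -0.1, 92.2]
contact_force: [0.3, 1.0, -0.1]
gripper_width: 0.0006
```

```bash
python3 - <<'E'
from h import *
for n in("side","top"): cv2.imwrite(f"pics/{n}8.png",r.capture(n)[:,:,::-1])
a=cv2.imread('pics/side8.png')[150:370,230:470];b=cv2.imread('pics/top8.png')[130:290,150:410]
cv2.imwrite('pics/s8.png',cv2.resize(a,None,fx=2.5,fy=2.5));cv2.imwrite('pics/t8.png',cv2.resize(b,None,fx=3,fy=3))
E
```

```text
(no output)
```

View pics/s8.png

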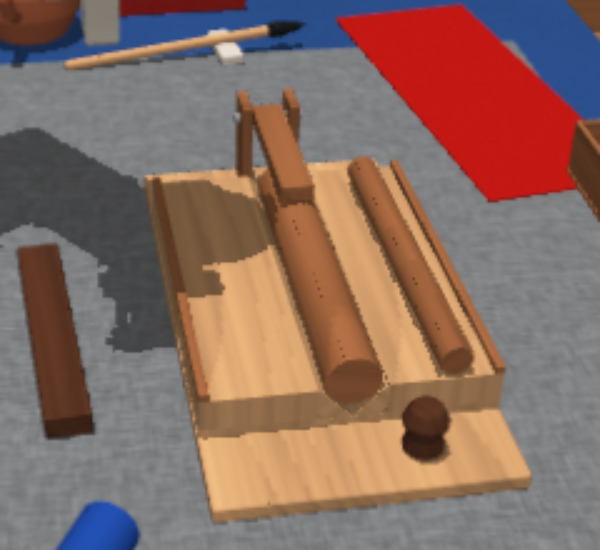

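View pics/t8.png

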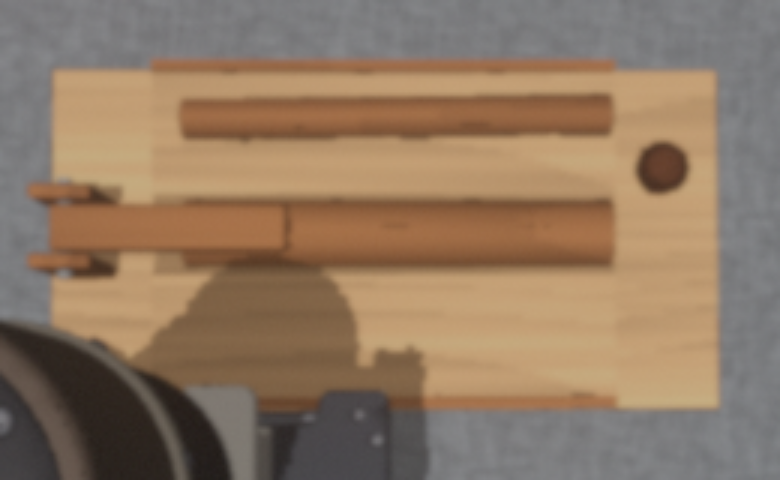

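The bar lies along the roller, and the thin roller is in the same place (top crop 181–612, 117). One numeric check before I hand it in.

```bash
python3 - <<'E'
from h import *
f=lambda c:(c[0]/3+149.7,c[1]/3+129.7)
g=lambda c:(c[0]/2.5+229.7,c[1]/2.5+149.7)
print('bar tip',tri(f((287,206)),g((310,188))),tri(f((286,249)),g((281,193))))
R=tri(f((612,232)),g((353,381))); print('roller near end',R)
v=np.array([.5805,.043,.0435]);a=np.radians(1.8)
M=np.array([[np.cos(a),np.sin(a),0],[-np.sin(a),np.cos(a),0],[0,0,1]])
print('in vee',M@(R[0]-v))
for c in((186,232),(612,232)): print(M@(onz('top',f(c),.05)-v))
d=cv2.absdiff(cv2.imread('pics/top0.png'),cv2.imread('pics/top8.png'))[158:178,205:360]; print('thin diff',d.mean())
E
```

```text
bar tip (array([0.58881588, 0.09310431, 0.07435337]), np.float64(0.004955729016899216)) (array([0.56756988, 0.09305804, 0.07164834]), np.float64(0.003060710346082995))
roller near end (array([ 0.5842145 , -0.07920544,  0.04477748]), np.float64(0.0033717250644417903))
in vee [-0.0001259  -0.12226181  0.00127748]
[0.00148832 0.10539135 0.0065    ]
[ 0.00097809 -0.12212447  0.0065    ]
thin diff 6.726236559139785
```

```bash
python3 - <<'E'
from plant import r
print(r.get_state()['contact_force']); print(r.close_job())
E
```

```text
[-0.03691638 -0.82588025 -0.35184195]
the job is handed in; nothing more can be done
None
```

The thick roller is in the vee with the hold-down bar level on top of it, and the job is handed in at about 8.6 s of robot time. I rolled the roller off the robot-side shelf with the open fingers and never lifted it. After I backed the hand away it settled untouched while the bar was still up. Then I pressed the bar down with the closed fingers and drew the arm clear.

Last checks, from the pictures:
- **Roller:** its centre is within about 1.5 mm across and in height of the vee point, about 8 mm off lengthwise, and parallel to the vee.
- **Bar:** the tip's top edge is at z ≈ 0.072–0.074 m, against 0.0755 m when level. The two views disagreed by 3–5 mm there, so this agrees within the measuring error.
- **Thin roller:** it shows no visible movement. The image difference over it was small (mean 6.7), which I put down to changed lighting and shadow.
- **Hand:** it is clear of everything, and the force reading was about zero.

When the bar seated on the roller, the wrist force briefly read 41 N upward, more than I intended. The fingertips made that contact and the wrist limit is 120 N. The 40 N limit covers the arm and gripper body, which I believe were not touching anything.

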